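Feel the end float of a bearing unit and reject the worn one

TASK

One of the two blue bearing units is worn: its shaft has about 12 mm of end float, the sound one only 4 mm. Set either unit in the metal cradle and let go, then take it by the hub of its shaft, pull the shaft out to its stop and push it back fully home to feel which kind it is. Then lay the worn unit upright in the red tray and leave the sound one where it is (standing in the cradle or where it stood on the desk), without dropping a unit or disturbing the screwdriver, jar and reel.

Things in the scene. Friction and masses are not known exactly. Their poses are not given: they have to be found in the camera images.
- unit_1_center (a point): blue bearing unit, looks like the other one: housing 70 x 46 x 40 mm (its x, y, z), flat underside, about 0.6 kg; stands on the 3 mm green mat. A 10 mm shaft comes out of the middle of its -x end, 20 mm above the underside, and slides along x. This point is the centre of the housing, half-way up; x along the shaft, z up. Steel covers stand 3 mm proud of both ends. Grip it across the 46 mm.
- unit_2_center (a point): blue bearing unit, looks like the other one: housing 70 x 46 x 40 mm (its x, y, z), flat underside, about 0.6 kg; stands on the 3 mm green mat. A 10 mm shaft comes out of the middle of its -x end, 20 mm above the underside, and slides along x. This point is the centre of the housing, half-way up; x along the shaft, z up. Steel covers stand 3 mm proud of both ends. Grip it across the 46 mm.
- unit_1_shaft (a joint): how far that unit's shaft is out, m: 0 is fully home, grows as it is pulled out (towards the unit's -x). Rubs with about 2 N and stays where it is left. The outer stop is at 4 mm in the sound unit and at 12 mm in the worn one; which unit is worn is not known beforehand.
- unit_2_shaft (a joint): how far that unit's shaft is out, m: 0 is fully home, grows as it is pulled out (towards the unit's -x). Rubs with about 2 N and stays where it is left. The outer stop is at 4 mm in the sound unit and at 12 mm in the worn one; which unit is worn is not known beforehand.
- unit_1_hub (a point): middle of the aluminium hub on that unit's shaft, moves with it: 20 mm diameter, 22 mm long, with a flange of 25 mm diameter, 4 mm thick, on its outer end. With the shaft home it lies 65 mm from the housing's centre along the unit's -x, at the same height; 16 mm from hub to end cover. Axes as the unit's.
- unit_2_hub (a point): middle of the aluminium hub on that unit's shaft, moves with it: 20 mm diameter, 22 mm long, with a flange of 25 mm diameter, 4 mm thick, on its outer end. With the shaft home it lies 65 mm from the housing's centre along the unit's -x, at the same height; 16 mm from hub to end cover. Axes as the unit's.
- cradle_seat (a point): fixed cradle: dark plate 96 x 76 x 10 mm with 4 L-shaped aluminium corner locators, 23 mm high above it, with 1.5 mm play on each side of a unit, flared 4 mm over the top 7 mm. Open for fingers along the middle 50 mm of the long sides, for the shaft at the middle 32 mm of the ends. The point: centre of a seated unit, 30 mm above the desk; x along its shaft, either way round, z up.
- reject_tray_in (a point): open red tray fixed to the desk, 190 x 140 x 24 mm outside, walls and floor 4 mm thick; this point is the centre of its inner floor, x along its 190 mm side, z up. A unit lies along x in it with room all round.
- screwdriver: bystander: screwdriver with a red handle lying on the mat, 20 x 160 x 22 mm; origin under its centre
- primer_jar: bystander: grey jar with a black lid, 66 mm wide, 70 mm high; origin under its centre
- solder_reel: bystander: small blue reel, 86 x 62 x 35 mm; origin under its centre
Not all that is in view belongs to the job. Leave any purple or yellow look-alike of the part that bears unit_1_center alone.

How it is judged:
On the way, in this order (a step that is already met when the one before it is completed fails the run):
1. one of the units stands in the cradle, let go (((horizontal distance between unit_1_center and cradle_seat below 0.006 m and z of unit_1_center in the frame of cradle_seat below 0.004 m and angle between the x axis of unit_1_center and the x axis of cradle_seat, either way round below 0.12 rad and contact force between the fingers and unit_1 below 0.1 N) or (horizontal distance between unit_2_center and cradle_seat below 0.006 m and z of unit_2_center in the frame of cradle_seat below 0.004 m and angle between the x axis of unit_2_center and the x axis of cradle_seat, either way round below 0.12 rad and contact force between the fingers and unit_2 below 0.1 N))), for 0.2 s.
2. the shaft of the unit in the cradle is pulled out to its stop (within 1 mm) (((horizontal distance between unit_1_center and cradle_seat below 0.006 m and z of unit_1_center in the frame of cradle_seat below 0.004 m and angle between the x axis of unit_1_center and the x axis of cradle_seat, either way round below 0.12 rad and value of joint unit_1_shaft above 0.003 m) or (horizontal distance between unit_2_center and cradle_seat below 0.006 m and z of unit_2_center in the frame of cradle_seat below 0.004 m and angle between the x axis of unit_2_center and the x axis of cradle_seat, either way round below 0.12 rad and value of joint unit_2_shaft above 0.011 m))), for 0.1 s.
3. the shaft of the unit in the cradle is pushed back home (within 1 mm) (((horizontal distance between unit_1_center and cradle_seat below 0.006 m and z of unit_1_center in the frame of cradle_seat below 0.004 m and angle between the x axis of unit_1_center and the x axis of cradle_seat, either way round below 0.12 rad and value of joint unit_1_shaft below 0.001 m) or (horizontal distance between unit_2_center and cradle_seat below 0.006 m and z of unit_2_center in the frame of cradle_seat below 0.004 m and angle between the x axis of unit_2_center and the x axis of cradle_seat, either way round below 0.12 rad and value of joint unit_2_shaft below 0.001 m))), for 0.1 s.
At the end, for the whole second after the job is handed in: the worn unit (12 mm of end float) lies upright at rest on the red tray's floor, centre within 50 mm of its middle both ways; the sound one stands upright at rest, seated in the cradle (within 6 mm, flat down) or within 25 mm of where it started (x of unit_2_center in the frame of reject_tray_in between -0.05 and 0.05 m and y of unit_2_center in the frame of reject_tray_in between -0.05 and 0.05 m and z of unit_2_center in the frame of reject_tray_in below 0.026 m and linear speed of each of unit_2, unit_1 below 0.02 m/s and angle between each of unit_2_center, unit_1_center's own z axis and vertical below 0.1 rad and ((horizontal distance between unit_1_center and cradle_seat below 0.006 m and z of unit_1_center in the frame of cradle_seat below 0.004 m and angle between the x axis of unit_1_center and the x axis of cradle_seat, either way round below 0.12 rad) or distance of unit_1_center from where it was at the start of the episode below 0.025 m)); the robot touches nothing.
It fails at once if a unit is dropped (it falls, untouched by the fingers, faster than 0.6 m/s) ((linear speed of unit_1 above 0.6 m/s and contact force between the fingers and unit_1 below 0.01 N) or (linear speed of unit_2 above 0.6 m/s and contact force between the fingers and unit_2 below 0.01 N)).
It fails at once if the screwdriver is moved by more than 25 mm (distance of screwdriver from where it was at the start of the episode above 0.025 m).
It fails at once if the jar with black lid is moved by more than 25 mm (distance of primer_jar from where it was at the start of the episode above 0.025 m).
It fails at once if the solder reel is moved by more than 25 mm (distance of solder_reel from where it was at the start of the episode above 0.025 m).
It also fails if it takes over 67 s, if anything falls off the work surface, if the arm or the gripper's body presses on something with over 40 N, if the wrist force passes 120 N, or if a joint passes its speed limit or range.

ROBOT

A 6-joint arm with a two-finger parallel gripper is mounted at the origin on a cart in front of the work surface, level with it; the furniture and walls round the work are solid. World frame = base frame: x ahead of the robot, y to its left, z up, the work surface at z = 0. Lengths are in m, angles in rad, forces in N, time in s.
With the tool pointing down it reaches from about 0.375 to 0.975 m from the base axis. Payload 3.8 kg.
Tool frame: the origin (TCP) lies midway between the tips of the shut fingers; the grasp point (between the pads) lies 19 mm behind it; z points along the fingers, x is the direction in which the jaws open and shut, and the axes are right-handed (so a half turn about z gives the same grasp; the last joint's range is limited). The gripper opens to 85 mm and grips with 20 to 120 N. Pads are 22 mm wide; open, the fingers measure 114 mm over their backs; the gripper's body (76 mm by 85 mm) begins 54 mm behind the grasp point. The pads swing forward as they close: fully open they stand 13 mm farther back than shut.
Start: joints at [-1.169, 0.264, 1.604, -0, 1.274, -0.037], TCP at [0.287, -0.611, 0.194] pointing down, gripper open.
Joint ranges: [-2.63, 2.63], [-0.94, 2.18], [0.31, 2.57], [-1.31, 4.45], [0, 2.66], [-2.55, 2.55]. Speed limits (rad/s): [2.57, 2.57, 3.14, 3.14, 3.14, 3.14].

INTERFACE

Orientations are given as a unit quaternion [x, y, z, w].
In Python, from cell import arm, move_gripper, solver, grab_frame, find_in, place_of gives the robot as it stands. The module is installed in compiled form; this text tells all that it offers. Calls block until the motion is done:
- arm.move_pose(position, orientation): joint-space move of the TCP to a pose.
- arm.servo_line(position, orientation=None, v=0.15, guard=None): straight line of the TCP; orientation=None keeps the orientation; v is the mean speed in m/s. With guard (N) it stops when the force on the tool has changed by that much, and returns True; else False.
- arm.goto_joints(angles): joint-space move.
- move_gripper(opening, grip_force=None): finger opening in m; grip_force is the grip in N (None keeps the last); returns when the fingers have stopped.
- arm.pause(seconds).
- solver.ik(position, orientation): joint angles nearest the present ones, or None.
- arm.get_obs(): the state.
- grab_frame(name): name is "scene" or "top" or "wrist"; returns a dict with "pixels" (400x640x3 uint8, red, green, blue), "fov_y" (degrees; the focal length in pixels is half the picture's height over the tangent of half this angle, whatever the lens; pixels are square), "cx", "cy" (the principal point, pixels), "cam_to_world" (4x4, takes a point from camera to world coordinates); the wrist camera has in their place "hand_eye" (4x4, takes a point from camera to tool coordinates, whose origin is the TCP and whose axes are the tool frame's). Camera axes: x right, y down, z forward; pixel columns grow to the right and rows downward; lengths in m; the calibration is good to about 2 mm. A picture is of the moment at which its call begins: read the wrist's pose just before it. There is no depth.
A pose or a line that the arm cannot do raises arm.Unreachable and nothing moves.
- arm.sign_off(): hands the job in, once; it reports no verdict.
Trained networks look in a picture, given as the dict that the camera call returned (one of the last four; its "shot" number tells which), for a name from the list of things; names that differ only in an ending like _2 or _b are one class to them, and where a whole thing is asked for, a point or a joint stands for the part that bears it (a point fixed in the world has none). Each returns a list of dicts, best first, with "conf" (0 to 1); they miss things now and then, are a little off and sometimes report something else, mostly with a low value. They report only what shows in the picture. A call takes as long as a camera call. They do not tell look-alikes from the thing itself.
- find_in(name, picture): "extent" ([centre column, centre row, width, height] in pixels, round what is visible of it).
- place_of(name, picture): "pixel" ([column, row] in pixels: a listed point, or the origin of a listed thing).
The state is a dict: "time_s": time; "qpos": joint angles; "qvel": joint speeds; "tau": joint torques, N m; "eef_pos": TCP position; "tool_rot": TCP orientation; "force": force on the tool from outside, world axes, zero at the start; "ft_torque": the same for the moment, N m; "opening": finger opening in m.
Only numpy, scipy, OpenCV 4.12 (cv2) and the standard library are available. Lean on these libraries where they do the work, as an engineer would, in place of code of your own. Each camera call takes 0.05 s, during which the arm holds its last target.

## Working session

There is one attempt and no reset: what is moved stays moved. The work goes in short steps, each a Python script; the robot and the scene stay as the last script left them, time stands still between calls to the robot, and variables do not carry over. Pictures are saved under pics/ and viewed, and the job is handed in when it is done.

```bash
mkdir -p pics; cat > h.py <<'E'
import numpy as np,cv2
from scipy.spatial.transform import Rotation as R
from cell import arm, move_gripper, solver, grab_frame, find_in, place_of
def save(f,n): cv2.imwrite('pics/'+n+'.png',cv2.cvtColor(f['pixels'],cv2.COLOR_RGB2BGR))
def T_of(f,obs=None):
    if 'cam_to_world' in f: return np.array(f['cam_to_world'])
    T=np.eye(4);T[:3,:3]=R.from_quat(obs['tool_rot']).as_matrix();T[:3,3]=obs['eef_pos']
    return T@np.array(f['hand_eye'])
def foc(f): return 200/np.tan(np.radians(f['fov_y'])/2)
def px2w(f,px,z,obs=None):
    T=T_of(f,obs);d=np.array([(px[0]-f['cx'])/foc(f),(px[1]-f['cy'])/foc(f),1.]);d=T[:3,:3]@d
    return T[:3,3]+d*(z-T[2,3])/d[2]
def w2px(f,p,obs=None):
    T=np.linalg.inv(T_of(f,obs));q=T[:3,:3]@np.asarray(p)+T[:3,3]
    return q[:2]/q[2]*foc(f)+[f['cx'],f['cy']]
def down(a):  # tool down, tool x axis at world yaw a (mod pi)
    x=np.array([np.cos(a),np.sin(a),0]);z=np.array([0,0,-1.]);y=np.cross(z,x)
    return R.from_matrix(np.c_[x,y,z]).as_quat()
E
python3 - <<'E'
from h import *
o=arm.get_obs();print({k:np.round(v,3) for k,v in o.items()})
for n in('scene','top'):
    f=grab_frame(n);save(f,n+'0');print(n,f['fov_y'],np.round(f['cam_to_world'],3).tolist())
    for nm,z in(('unit_1_center',.023),('unit_1_hub',.023),('cradle_seat',.03),('reject_tray_in',.004),('screwdriver',.003),('primer_jar',.0),('solder_reel',.0)):
        for r in place_of(nm,f): print(nm,np.round(r['pixel'],1),round(r['conf'],2),np.round(px2w(f,r['pixel'],z),3))
E
```

```text
{'time_s': np.float64(0.0), 'qpos': array([-1.169,  0.265,  1.605, -0.   ,  1.274, -0.037]), 'qvel': array([-0.001,  0.001, -0.   ,  0.001, -0.001,  0.001]), 'tau': array([ 1.0000e-03, -5.1511e+01, -3.6732e+01, -0.0000e+00,  1.3000e-02,
        0.0000e+00]), 'eef_pos': array([ 0.286, -0.61 ,  0.192]), 'tool_rot': array([ 0.844, -0.536, -0.001, -0.001]), 'force': array([-0.651, -0.229, -0.546]), 'ft_torque': array([-0.079, -0.005, -0.012]), 'opening': np.float64(0.086)}
scene 57.43317847954566 [[-0.795, -0.272, 0.542, -0.079], [-0.606, 0.321, -0.728, 0.878], [0.024, -0.907, -0.42, 0.546], [0.0, 0.0, 0.0, 1.0]]
unit_1_center [374.4 204.3] 0.87 [ 0.45  -0.138  0.023]
unit_1_center [306.7 287.8] 0.81 [0.343 0.356 0.023]
unit_1_center [315.2 243.6] 0.73 [0.447 0.193 0.023]
unit_1_hub [324.9 307.5] 0.74 [0.272 0.383 0.023]
unit_1_hub [293.4 242.7] 0.62 [0.496 0.227 0.023]
unit_1_hub [395.3 204.8] 0.43 [ 0.393 -0.181  0.023]
cradle_seat [317.4 201.2] 0.68 [ 0.604 -0.02   0.03 ]
reject_tray_in [348.3 182. ] 0.64 [ 0.658 -0.294  0.004]
screwdriver [368.3 232.1] 0.63 [0.384 0.011 0.003]
primer
[... 164 characters left out ...]
, 0.001, 0.02], [-0.002, -0.144, -0.99, 1.066], [0.0, 0.0, 0.0, 1.0]]
unit_1_center [377.4 233.7] 0.63 [ 0.452 -0.135  0.023]
unit_1_center [258.6 236.1] 0.59 [0.447 0.198 0.023]
unit_1_hub [390.5 255.1] 0.6 [ 0.392 -0.17   0.023]
unit_1_hub [252.3 214.2] 0.48 [0.509 0.217 0.023]
unit_1_hub [190.5 298.2] 0.41 [0.279 0.382 0.023]
unit_1_hub [354.  125.2] 0.34 [ 0.769 -0.076  0.023]
cradle_seat [336.8 186.6] 0.77 [ 0.585 -0.023  0.03 ]
cradle_seat [323.1 257.6] 0.63 [0.387 0.018 0.03 ]
reject_tray_in [418.4 169.7] 0.68 [ 0.638 -0.264  0.004]
screwdriver [325.6 260.8] 0.75 [0.377 0.011 0.003]
primer_jar [356.2 124.5] 0.89 [ 0.779 -0.085 -0.   ]
solder_reel [312.7 132.7] 0.87 [0.755 0.046 0.   ]
```

View pics/top0.png

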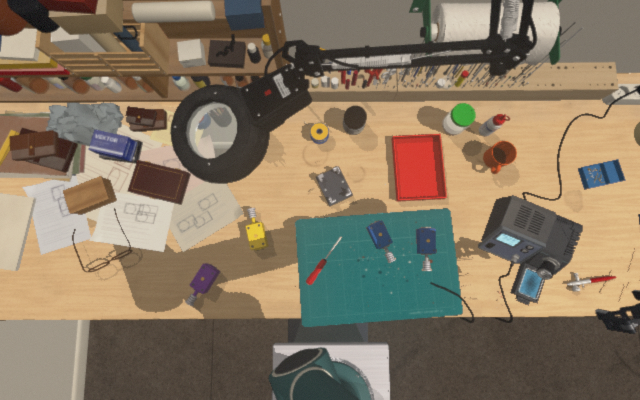

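View pics/scene0.png

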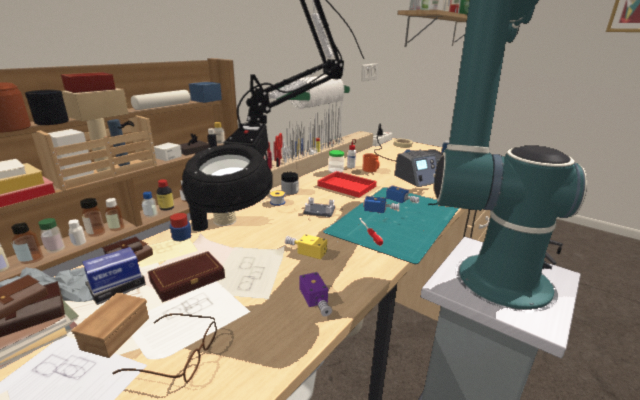

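The top view shows the blue units at (378,234) and (427,240), with hubs at (390,257) and (428,265). The cradle is at (335,186), the tray at (418,167) and the screwdriver at (323,260). The yellow (255,230) and purple (205,280) units are the look-alikes. Next I'll look with the wrist camera.

```bash
python3 - <<'E'
from h import *
f=grab_frame('top');
for p in((427,240),(428,265),(390,257)):print(np.round(px2w(f,p,.03),3))
arm.move_pose([.44,-.2,.30],down(0.5))
def look(n):
    o=arm.get_obs();f=grab_frame('wrist');save(f,n);print(n,np.round(o['eef_pos'],3),np.round(T_of(f,o)[:3,3],3),f['fov_y'])
    for nm,z in(('unit_1_center',.023),('unit_1_hub',.023),('cradle_seat',.03),('reject_tray_in',.004),('screwdriver',.003)):
        for r in place_of(nm,f): print(nm,np.round(r['pixel'],1),round(r['conf'],2),np.round(px2w(f,r['pixel'],z,o),4))
look('w1')
arm.move_pose([.58,-.05,.30],down(0.5))
look('w2')
print(arm.get_obs()['time_s'])
E
```

```text
[ 0.433 -0.272  0.03 ]
[ 0.364 -0.271  0.03 ]
[ 0.387 -0.167  0.03 ]
w1 [ 0.44  -0.201  0.3  ] [ 0.399 -0.126  0.48 ] 66.91325394341501
unit_1_center [343.5 123.7] 0.79 [ 0.4504 -0.143   0.023 ]
unit_1_hub [301.5 119.2] 0.68 [ 0.3933 -0.1669  0.023 ]
cradle_seat [478.3  90.7] 0.63 [ 0.5922 -0.0139  0.03  ]
cradle_seat [290.4 189.8] 0.21 [ 0.4275 -0.2686  0.03  ]
reject_tray_in [404.7 242.3] 0.57 [ 0.6478 -0.2667  0.004 ]
screwdriver [573.2 111.4] 0.51 [0.7483 0.0381 0.003 ]
w2 [ 0.579 -0.051  0.3  ] [0.539 0.024 0.48 ] 66.91325394341501
unit_1_center [215.7 162. ] 0.87 [ 0.4469 -0.1364  0.023 ]
unit_1_center [138.1 205.1] 0.7 [ 0.3643 -0.2617  0.023 ]
unit_1_hub [173.8 158. ] 0.8 [ 0.3885 -0.1614  0.023 ]
cradle_seat [338.4 137.6] 0.87 [ 0.5923 -0.0138  0.03  ]
cradle_seat [138.6 202.8] 0.47 [ 0.3665 -0.2532  0.03  ]
reject_tray_in [295.8 270.2] 0.68 [ 0.6461 -0.2581  0.004 ]
screwdriver [215.   40.5] 0.79 [0.3757 0.0175 0.003 ]
3.9417
```

View pics/w1.png

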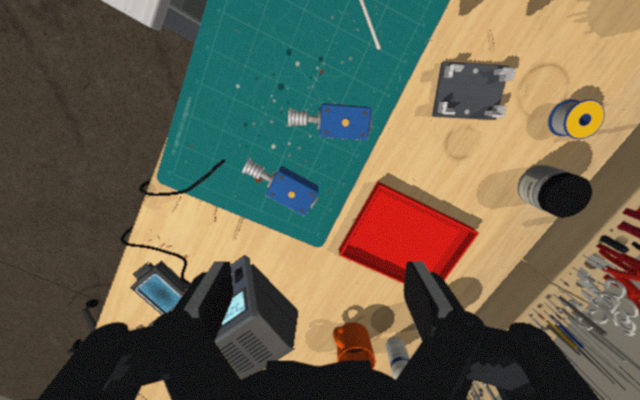

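View pics/w2.png

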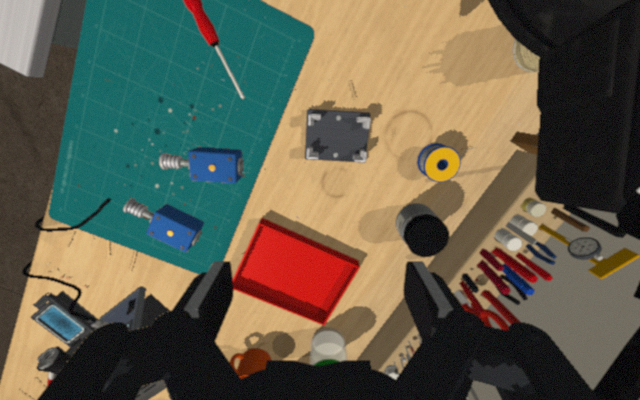

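Both views agree: cradle about (0.592,-0.014), and unit A about (0.449,-0.140) with its shaft towards the robot. Now closer shots for precise edges.

```bash
python3 - <<'E'
from h import *
for n,p in(('a1',[.47,-.22,.2]),('c1',[.59,-.10,.2]),('b1',[.46,-.31,.22])):
    arm.move_pose(p,down(0.0)); 
    o=arm.get_obs();f=grab_frame('wrist');save(f,n);print(n,np.round(o['eef_pos'],3),np.round(T_of(f,o)[:3,3],3), o['qpos'].round(2))
    np.savez('pics/'+n,T=T_of(f,o),fov=f['fov_y'],cx=f['cx'],cy=f['cy'],pix=f['pixels'])
    for nm,z in(('unit_1_center',.023),('unit_1_hub',.023),('cradle_seat',.03)):
        for r in place_of(nm,f): print(nm,np.round(r['pixel'],1),round(r['conf'],2),np.round(px2w(f,r['pixel'],z,o),4))
print(arm.get_obs()['time_s'])
E
```

```text
a1 [ 0.471 -0.22   0.201] [ 0.47  -0.135  0.381] [-0.49 -0.04  1.92  0.    1.25 -0.49]
unit_1_center [300.2 100.3] 0.96 [ 0.451  -0.1407  0.023 ]
unit_1_hub [247.5 125.5] 0.61 [ 0.3898 -0.1683  0.023 ]
c1 [ 0.59 -0.1   0.2 ] [ 0.589 -0.015  0.38 ] [-0.21  0.12  1.77 -0.    1.26 -0.21]
unit_1_center [206.5 204.8] 0.85 [ 0.4495 -0.1453  0.023 ]
unit_1_hub [158.1 221.1] 0.88 [ 0.385  -0.1676  0.023 ]
unit_1_hub [359.5 275.8] 0.58 [ 0.6462 -0.2479  0.023 ]
unit_1_hub [468.3 146.2] 0.39 [ 0.7655 -0.0713  0.023 ]
unit_1_hub [207.5 200.6] 0.26 [ 0.4514 -0.1397  0.023 ]
cradle_seat [323.1  93.9] 0.87 [ 0.5946 -0.0138  0.03  ]
b1 [ 0.46 -0.31  0.22] [ 0.46  -0.225  0.4  ] [-0.64  0.02  1.83  0.    1.29 -0.64]
unit_1_center [308.7  12.1] 0.76 [ 0.4499 -0.1397  0.023 ]
unit_1_hub [251.9  39.1] 0.79 [ 0.3865 -0.1659  0.023 ]
7.1333
```

View pics/a1.png

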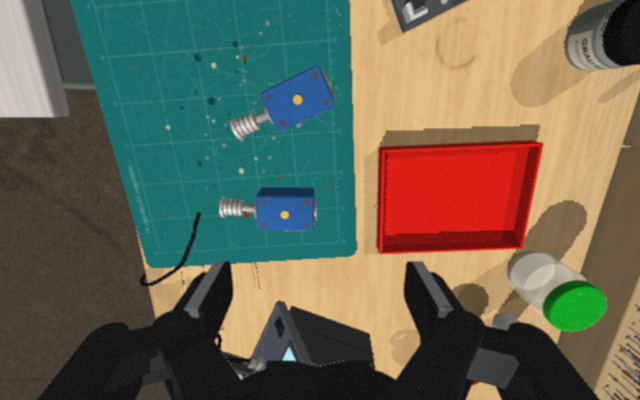

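View pics/c1.png

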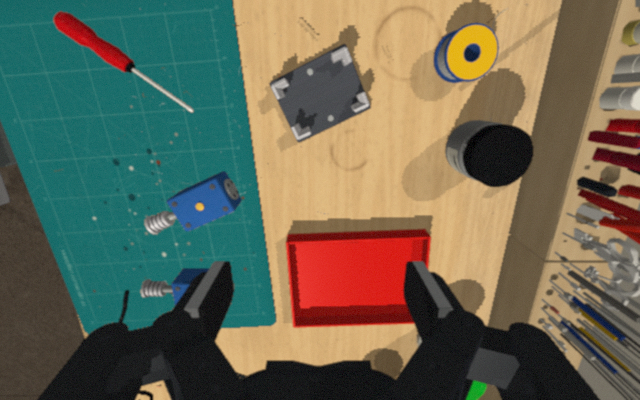

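The cradle is at (320,92) in c1, directly below the camera, and unit A is at (298,100) in a1. I'll fit both outlines.

```bash
cat >> h.py <<'E'
def rectfit(px_mask,f,z,obs=None):
    cs,_=cv2.findContours(px_mask.astype(np.uint8),cv2.RETR_EXTERNAL,cv2.CHAIN_APPROX_NONE)
    c=max(cs,key=cv2.contourArea)[:,0,:]
    P=np.array([px2w(f,p,z,obs)[:2] for p in c])
    (cx,cy),(w,h),a=cv2.minAreaRect((P*1000).astype(np.float32))
    if w<h: w,h=h,w;a+=90
    return np.array([cx,cy])/1000,(w,h),np.radians((a+90)%180-90)
E
python3 - <<'E'
from h import *
def ld(n):
    d=np.load('pics/%s.npz'%n);f=dict(fov_y=float(d['fov']),cx=float(d['cx']),cy=float(d['cy']),cam_to_world=d['T'],pixels=d['pix']);return f
f=ld('a1');hsv=cv2.cvtColor(f['pixels'],cv2.COLOR_RGB2HSV)
m=(hsv[...,0]>105)&(hsv[...,0]<125)&(hsv[...,1]>140)&(hsv[...,2]>60)
for z0,box in(('A',(60,140,240,350)),('B',(175,240,240,330))):
    mm=np.zeros_like(m);b=box;mm[b[0]:b[1],b[2]:b[3]]=m[b[0]:b[1],b[2]:b[3]]
    mm=cv2.morphologyEx(mm.astype(np.uint8),cv2.MORPH_CLOSE,np.ones((5,5)))
    print(z0,rectfit(mm,f,.043),mm.sum())
f=ld('c1');g=cv2.cvtColor(f['pixels'],cv2.COLOR_RGB2HSV)
mm=np.zeros_like(m);s=np.s_[35:150,260:380];mm[s]=(g[...,1][s]<70)
mm=cv2.morphologyEx(mm.astype(np.uint8),cv2.MORPH_OPEN,np.ones((3,3)))
print('C',rectfit(mm,f,.010),mm.sum())
v=cv2.cvtColor(f['pixels'],cv2.COLOR_RGB2BGR);v[mm>0,2]=255
a=ld('a1');
cv2.imwrite('pics/cm.png',cv2.resize(v[20:160,240:400],None,fx=4,fy=4))
cv2.imwrite('pics/am.png',cv2.resize(cv2.cvtColor(a['pixels'],cv2.COLOR_RGB2BGR)[50:250,200:360],None,fx=4,fy=3))
# tray
h=cv2.cvtColor(a['pixels'],cv2.COLOR_RGB2HSV);mm=((h[...,0]<8)|(h[...,0]>172))&(h[...,1]>150)&(h[...,2]>60);mm[:,:360]=0;mm[265:]=0
print('T',rectfit(mm,a,.024))
E
```

```text
A (array([ 0.44896454, -0.13964014]), (68.26439666748047, 43.42671203613281), np.float64(0.43044895738692024)) 2533
B (array([ 0.43130612, -0.263854  ]), (67.77002716064453, 53.55608367919922), np.float64(-0.014017015765414054)) 2237
C (array([ 0.59161169, -0.01492529]), (95.80029296875, 74.94795227050781), np.float64(0.44262206699259066)) 5663
T (array([ 0.6419043 , -0.25917239]), (193.40310668945312, 142.54257202148438), np.float64(0.04447414521999678))
```

View pics/cm.png

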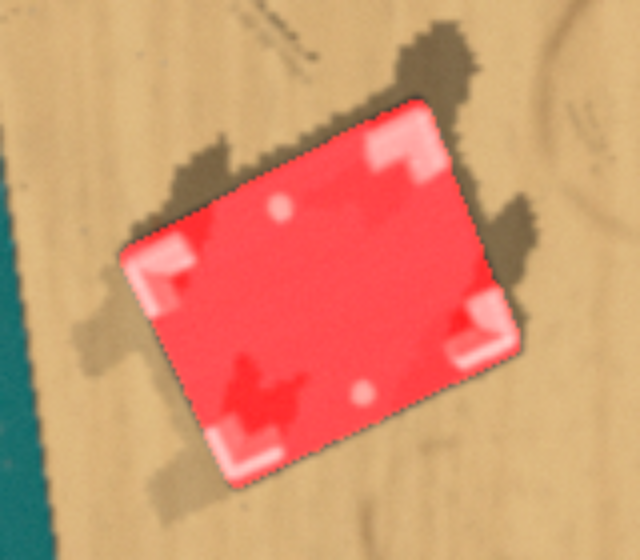

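View pics/am.png

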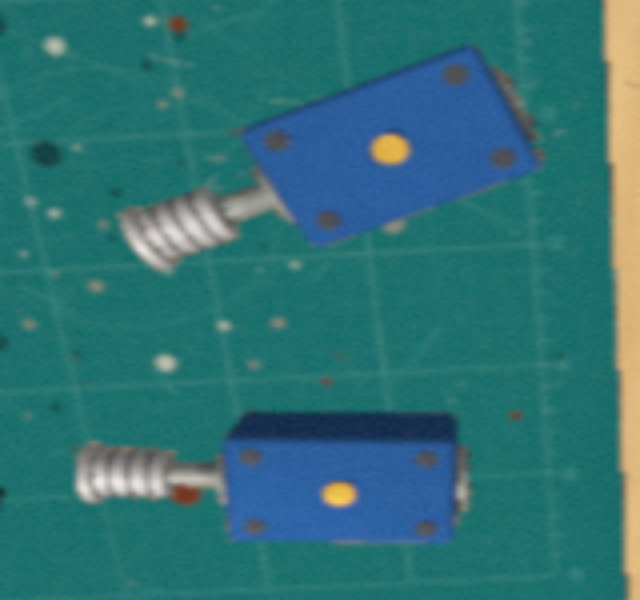

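Sizes match (68x43 top, 96x75 plate, 193x143 tray). I'll grasp unit A and carry it to the cradle.

```bash
cat >> h.py <<'E'
C=np.array([.5916,-.0149]);CY=.443
def st(): 
    o=arm.get_obs();print('t',round(float(o['time_s']),2),'p',o['eef_pos'].round(4),'F',o['force'].round(1),'op',round(float(o['opening']),4));return o
E
python3 - <<'E'
from h import *
A=np.array([.449,-.1396]);q=down(.43-np.pi/2)
move_gripper(.07)
arm.move_pose([*A,.12],q)
print(arm.servo_line([*A,.010],q,v=.1,guard=15));st()
move_gripper(.03,50);st()
arm.servo_line([*A,.13],q,v=.12)
o=st();f=grab_frame('wrist');save(f,'g1')
qc=down(CY-np.pi/2)
arm.move_pose([*C,.13],qc);o=st();f=grab_frame('wrist');save(f,'g2')
E
```

```text
False
t 9.97 p [ 0.4497 -0.1399  0.0107] F [ 0.1 -0.2 -0.7] op 0.0702
t 10.44 p [ 0.4491 -0.1396  0.0101] F [-0.7  0.7  0.7] op 0.0303
t 11.59 p [ 0.4482 -0.1393  0.1291] F [ 0.1  0.  -0.8] op 0.0301
t 12.43 p [ 0.5903 -0.0154  0.1291] F [-0.  -0.  -0.1] op 0.0296
```

View pics/g2.png

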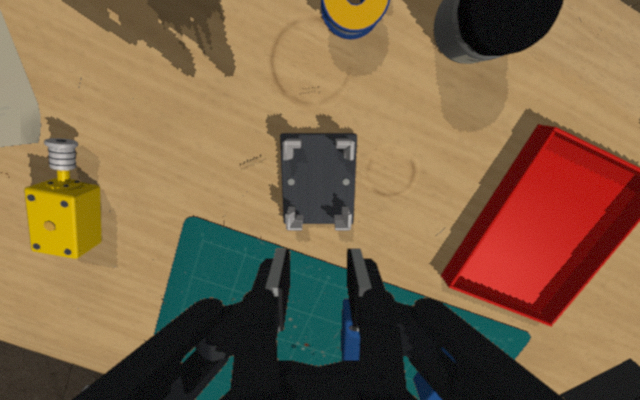

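The grasp closed on nothing (opening 0.030). I'll find out why before moving anything.

```bash
python3 - <<'E'
from h import *
o=st();f=grab_frame('wrist')
print(np.round(f['hand_eye'],3).tolist())
print('tcp px',w2px(f,o['eef_pos'],o),'cradle',w2px(f,[*C,.01],o), 'A',w2px(f,[.449,-.1396,.043],o))
t=grab_frame('top');save(t,'t2')
print('top A',w2px(t,[.449,-.1396,.043]),'C',w2px(t,[*C,.01]))
cv2.imwrite('pics/t2z.png',cv2.resize(cv2.cvtColor(t['pixels'],cv2.COLOR_RGB2BGR)[130:300,280:480],None,fx=4,fy=3.5))
E
```

```text
t 12.47 p [ 0.5902 -0.0159  0.1294] F [ 0.6 -0.2 -0.2] op 0.0301
[[1.0, 0.0, 0.001, 0.0], [-0.001, 0.945, 0.328, -0.084], [-0.0, -0.328, 0.945, -0.18], [0.0, 0.0, 0.0, 1.0]]
tcp px [317.67835161 232.20572787] cradle [317.51607285 180.69462772] A [363.59562706 345.9140538 ]
top A [380.08225661 234.26442982] C [333.77656474 185.74398534]
```

View pics/g1.png

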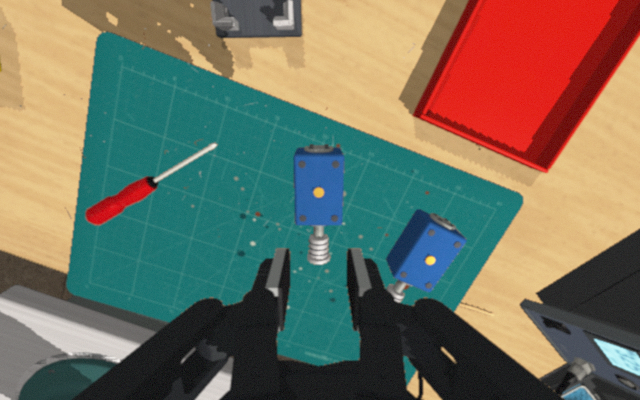

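View pics/t2z.png

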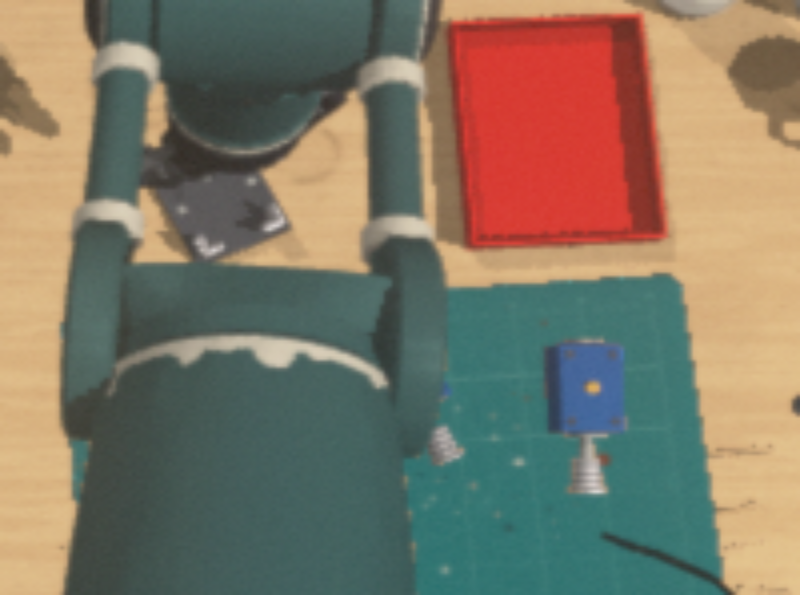

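Camera, arm and target agree (the A and cradle projections match the picture), but the fingertips appear at row ~250 where the TCP projects to row 232. So the fingers seem to sit well behind the stated TCP and closed above the unit. I'll check with shut fingers and a guarded touch on bare wood.

```bash
python3 - <<'E'
from h import *
arm.move_pose([.55,.10,.06],down(CY-np.pi/2))
move_gripper(0.0,20);o=st();f=grab_frame('wrist');save(f,'s1')
print('tcp px',w2px(f,o['eef_pos'],o))
print(arm.servo_line([.55,.10,-.045],v=.06,guard=6));o=st()
f=grab_frame('wrist');save(f,'s2');print('floor pt',w2px(f,[.55,.10,0],o))
arm.servo_line([.55,.10,.06],v=.15);st()
E
```

```text
t 13.59 p [0.5507 0.0994 0.0606] F [ 0.1  0.6 -0.2] op 0.0001
tcp px [317.67857719 232.20327052]
True
t 15.1 p [ 0.5497  0.1    -0.0376] F [-1.9 -0.1  4.4] op 0.0002
floor pt [317.8169371  261.74482587]
t 15.96 p [0.5491 0.0999 0.0591] F [0.8 0.6 0. ] op -0.0001
```

View pics/s2.png

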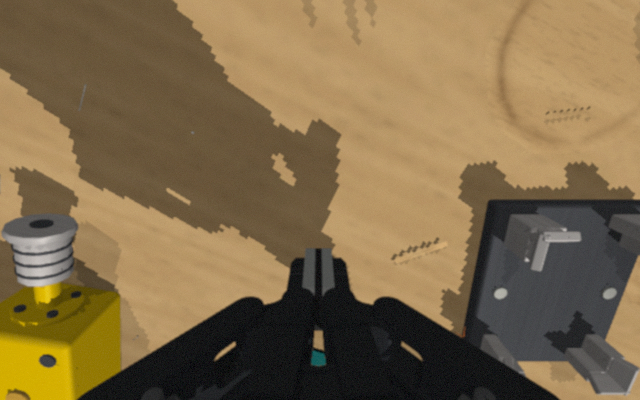

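Confirmed: the shut tips touch the desk at a reported z of -0.037, so the fingers are really about 37 mm shorter than the stated TCP. I'll add that offset and retry the grasp on A, which hasn't moved.

```bash
cat >> h.py <<'E'
DZ=-.037
def tz(z): return z+DZ
E
python3 - <<'E'
from h import *
A=np.array([.449,-.1396]);q=down(.43-np.pi/2)
move_gripper(.07)
arm.move_pose([*A,tz(.10)],q)
print(arm.servo_line([*A,tz(.010)],q,v=.1,guard=15));st()
move_gripper(.03,60);o=st();f=grab_frame('wrist');save(f,'g3')
if o['opening']>.04:
    arm.servo_line([*A,tz(.10)],q,v=.12)
    o=st();f=grab_frame('wrist');save(f,'g4')
E
```

```text
False
t 18.69 p [ 0.4497 -0.1398 -0.0265] F [-0.4 -0.6 -0.1] op 0.0697
t 19.03 p [ 0.4499 -0.1398 -0.026 ] F [-0.1  0.7  5.6] op 0.045
t 19.98 p [ 0.4477 -0.1392  0.0618] F [ 1.8 -0.7 -6.9] op 0.0456
```

View pics/g4.png

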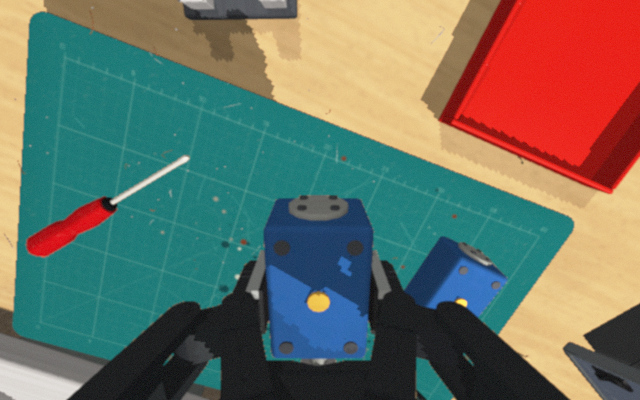

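The unit is held level, opening 45 mm. The yellow dot at (318,301) puts its centre within about 1.5 mm of the tool axis. Setting it in the cradle.

```bash
python3 - <<'E'
from h import *
u=np.array([np.cos(CY),np.sin(CY)]);P=C+.001*u;q=down(CY-np.pi/2)
arm.move_pose([*P,.062],q);st();f=grab_frame('wrist');save(f,'p0')
print(arm.servo_line([*P,.016],q,v=.12))
hit=arm.servo_line([*P,-.018],q,v=.05,guard=10);print(hit);o=st();f=grab_frame('wrist');save(f,'p1')
E
```

```text
t 20.82 p [ 0.5919 -0.0139  0.0607] F [ 0.5  0.4 -7.6] op 0.0453
False
True
t 22.09 p [ 0.5912 -0.0144 -0.019 ] F [-0.8  0.2  6. ] op 0.045
```

View pics/p1.png

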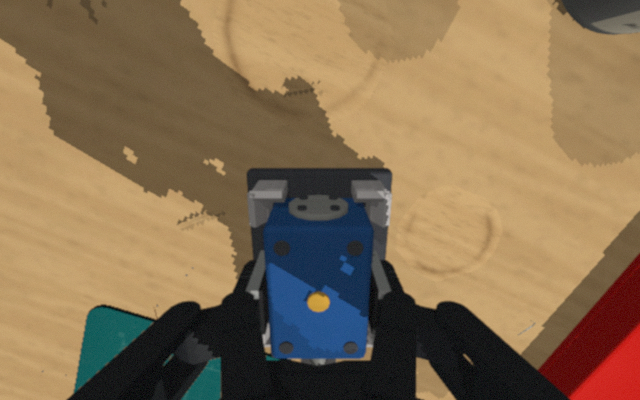

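Contact came at the expected seat height (-0.019), with the unit between all four locators. Releasing, then going to the hub.

```bash
python3 - <<'E'
from h import *
u=np.array([np.cos(CY),np.sin(CY)]);q=down(CY-np.pi/2)
p=arm.get_obs()['eef_pos'];move_gripper(.07);arm.pause(.3)
arm.servo_line([p[0],p[1],.05],q,v=.12)
H=C-.065*u
arm.move_pose([*H,.05],q);o=st();f=grab_frame('wrist');save(f,'r1')
for nm in('unit_1_center','unit_1_hub'):
    for r in place_of(nm,f): print(nm,np.round(r['pixel'],1),round(r['conf'],2),np.round(px2w(f,r['pixel'],.03,o),4))
print('exp',C,H,w2px(f,[*C,.05],o))
E
```

```text
t 23.92 p [ 0.5305 -0.043   0.0484] F [ 0.7 -0.1  0.6] op 0.07
unit_1_center [319.3 128.8] 0.65 [ 0.5888 -0.0165  0.03  ]
unit_1_center [317.  218.5] 0.26 [ 0.532  -0.0417  0.03  ]
unit_1_hub [315.2 218.1] 0.73 [ 0.5318 -0.0404  0.03  ]
exp [ 0.5916 -0.0149] [ 0.53287446 -0.04276237] [319.00650477 126.87959639]
```

View pics/r1.png

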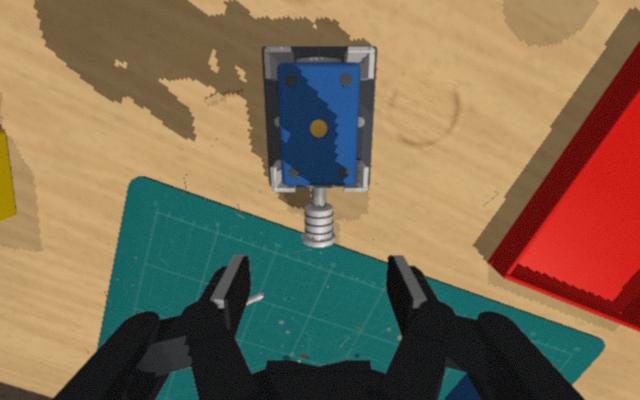

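Unit is seated: dot at (318,128) against (319,127) expected, hub in line at (318,220). Gripping the hub and pulling.

```bash
python3 - <<'E'
from h import *
u=np.array([np.cos(CY),np.sin(CY)]);q=down(CY-np.pi/2);H=C-.064*u
move_gripper(.045)
print(arm.servo_line([*H,tz(.010)],q,v=.1,guard=10));st()
move_gripper(.005,40);o=st()
if o['opening']>.015:
    p0=o['eef_pos'][:2];z=o['eef_pos'][2]
    g=arm.servo_line([*(p0-.018*u),z],q,v=.03,guard=12);o=st();d=(p0-o['eef_pos'][:2])@u;print('pull',g,d*1000)
    arm.pause(.25);f=grab_frame('wrist');save(f,'pull');o=st();print((p0-o['eef_pos'][:2])@u*1000)
E
```

```text
False
t 25.35 p [ 0.5344 -0.0424 -0.0265] F [0.5 0.3 0.4] op 0.0451
t 25.7 p [ 0.5346 -0.0423 -0.0261] F [-0.7  0.4  4.6] op 0.0189
t 26.04 p [ 0.5312 -0.044  -0.026 ] F [ 2.5  1.4 -0.2] op 0.0187
pull True 3.7258673213618496
t 26.34 p [ 0.5312 -0.044  -0.026 ] F [1.3 0.6 1.9] op 0.0185
3.786367011813869
```

View pics/pull.png

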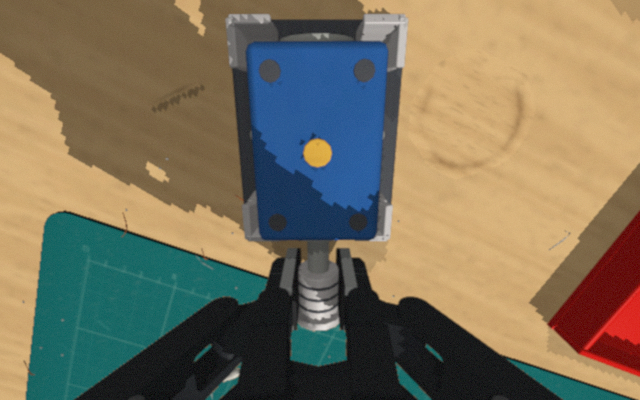

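It stopped after 3.7 mm, but the residual force is only ~3 N. I'll confirm by pulling again from here.

```bash
python3 - <<'E'
from h import *
u=np.array([np.cos(CY),np.sin(CY)]);q=down(CY-np.pi/2)
p0=arm.get_obs()['eef_pos'];n=arm.get_obs
tot0=np.array([.5346,-.0423])
for i in range(1,4):
    g=arm.servo_line([*(p0[:2]-.002*i*u),p0[2]],q,v=.015,guard=20);arm.pause(.05);o=st();print(g,(tot0-o['eef_pos'][:2])@u*1000,'Fu',o['force'][:2]@u)
    if g or o['force'][:2]@u>15: break
arm.pause(.15)
f=grab_frame('wrist');save(f,'pull2')
E
```

```text
t 26.68 p [ 0.531  -0.0441 -0.0259] F [ 5.7  4.  -2.3] op 0.0184
False 4.05413881269226 Fu 6.8893875083187615
t 27.02 p [ 0.5311 -0.0442 -0.0256] F [ 9.7  7.8 -5.8] op 0.0185
False 3.955549291930616 Fu 12.098453148417292
t 27.35 p [ 0.5313 -0.0442 -0.0254] F [15.5 12.  -9.9] op 0.0187
False 3.85713465078112 Fu 19.1147388070026
```

View pics/pull2.png

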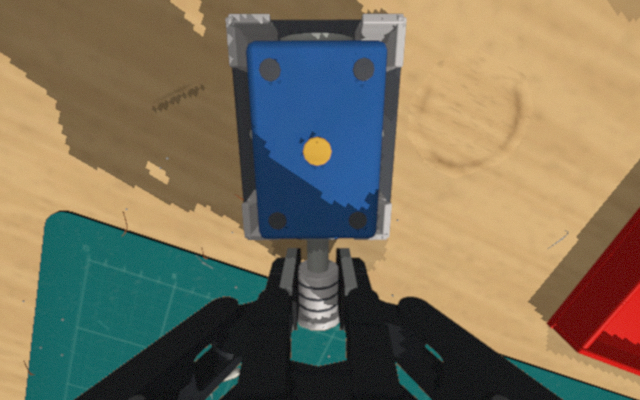

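There's a hard stop at 4 mm, with force rising to 19 N, so this looks like the sound unit. Pushing home measures the full stroke.

```bash
python3 - <<'E'
from h import *
u=np.array([np.cos(CY),np.sin(CY)]);q=down(CY-np.pi/2)
tot0=np.array([.5346,-.0423]);z=tz(.011)
p0=tot0-.004*u
arm.servo_line([*p0,z],q,v=.03);o=st()
for i in range(1,9):
    g=arm.servo_line([*(p0+.002*i*u),z],q,v=.02);arm.pause(.05);o=arm.get_obs();Fu=o['force'][:2]@u;print(i,(tot0-o['eef_pos'][:2])@u*1000,'Fu',Fu.round(1))
    if Fu<-14: break
arm.pause(.2)
f=grab_frame('wrist');save(f,'push');st()
E
```

```text
t 27.89 p [ 0.5311 -0.0441 -0.026 ] F [3.  1.7 2. ] op 0.0186
1 2.772790055553361 Fu -1.9
2 0.2551208492047267 Fu -2.0
3 -0.7445074324479422 Fu -5.7
4 -2.0154674463949678 Fu -7.6
5 -2.5752663671633984 Fu -10.9
6 -2.449395818763354 Fu -17.2
t 29.94 p [ 0.5365 -0.0407 -0.0264] F [-14.6  -8.   16.6] op 0.0182
```

View pics/push.png

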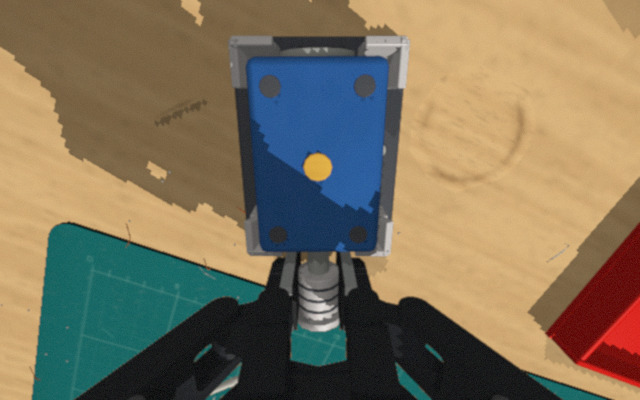

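The total travel is 6.5 mm: 4 mm of shaft stroke plus the 2 x 1.5 mm cradle play. So the unit in the cradle is sound and stays, and its shaft is home. Now releasing and measuring the other unit.

```bash
python3 - <<'E'
from h import *
u=np.array([np.cos(CY),np.sin(CY)]);q=down(CY-np.pi/2)
o=arm.get_obs();p=o['eef_pos'][:2];arm.servo_line([*p,o['eef_pos'][2]],q,v=.05);arm.pause(.1);st()
move_gripper(.05);p=arm.get_obs()['eef_pos']
arm.servo_line([p[0],p[1],.06],q,v=.15);f=grab_frame('wrist');save(f,'s5')
arm.move_pose([.37,-.27,.12],down(-np.pi/2))
move_gripper(.075)
o=st();f=grab_frame('wrist');save(f,'b2');print(T_of(f,o)[:3,3])
for nm in('unit_1_center','unit_1_hub'):
    for r in place_of(nm,f): print(nm,np.round(r['pixel'],1),round(r['conf'],2),np.round(px2w(f,r['pixel'],.023,o),4))
hsv=cv2.cvtColor(f['pixels'],cv2.COLOR_RGB2HSV)
m=(hsv[...,0]>105)&(hsv[...,0]<125)&(hsv[...,1]>140)&(hsv[...,2]>40)
m[:,:230]=0;m[:,410:]=0;m[250:]=0
m=cv2.morphologyEx(m.astype(np.uint8),cv2.MORPH_CLOSE,np.ones((7,7)))
print(rectfit(m,f,.043,o))
E
```

```text
t 30.3 p [ 0.5367 -0.0409 -0.0261] F [-1.1 -1.4  5.6] op 0.0187
t 32.97 p [ 0.3704 -0.2695  0.1198] F [ 0.4 -0.3  0.4] op 0.0748
[ 0.45474906 -0.26972768  0.29967347]
unit_1_hub [ 33.6 176.5] 0.71 [ 0.3823 -0.0022  0.023 ]
(array([ 0.43108563, -0.26996381]), (67.90760040283203, 44.1954345703125), np.float64(-0.011888883738331735))
```

View pics/b2.png

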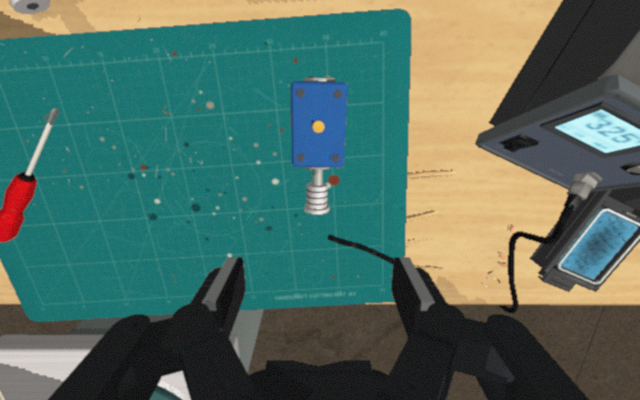

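View pics/s5.png

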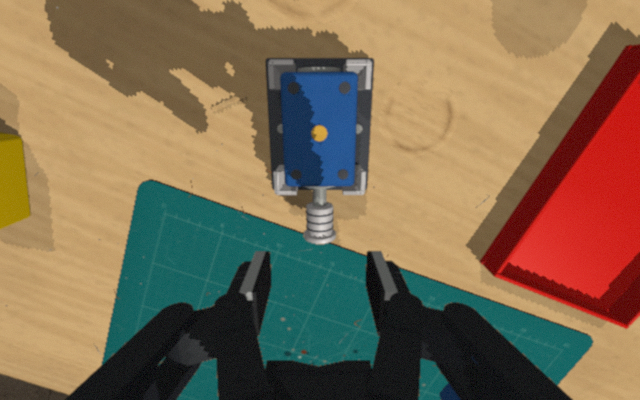

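B fits at (0.431,-0.270), yaw about 0 (68x44 mm, as expected), and A stands in the cradle with its hub close in. Now moving B to the tray.

```bash
python3 - <<'E'
from h import *
B=np.array([.431,-.270]);q=down(-.012-np.pi/2)
arm.move_pose([*B,tz(.10)],q)
print(arm.servo_line([*B,tz(.010)],q,v=.1,guard=15));st()
move_gripper(.03,60);o=st();z0=o['eef_pos'][2]
assert o['opening']>.04
arm.servo_line([*B,.08],q,v=.12)
T=np.array([.642,-.259])+.012*np.array([1,.044]);qt=down(.044-np.pi/2)
arm.move_pose([*T,.08],qt);st();f=grab_frame('wrist');save(f,'q0')
arm.servo_line([*T,z0+.02],qt,v=.12)
print(arm.servo_line([*T,z0-.004],qt,v=.04,guard=8));st();print(z0)
f=grab_frame('wrist');save(f,'q1')
E
```

```text
False
t 34.59 p [ 0.4316 -0.2705 -0.0263] F [-0.4 -0.5  0.9] op 0.0752
t 34.97 p [ 0.4318 -0.2704 -0.026 ] F [-0.3  1.6  6.2] op 0.0451
t 36.9 p [ 0.6527 -0.2581  0.0783] F [-0.5  0.3 -6.8] op 0.0452
True
t 38.32 p [ 0.6541 -0.2585 -0.0253] F [-0.7  0.3  2.6] op 0.0452
-0.026046391940810133
```

View pics/q1.png

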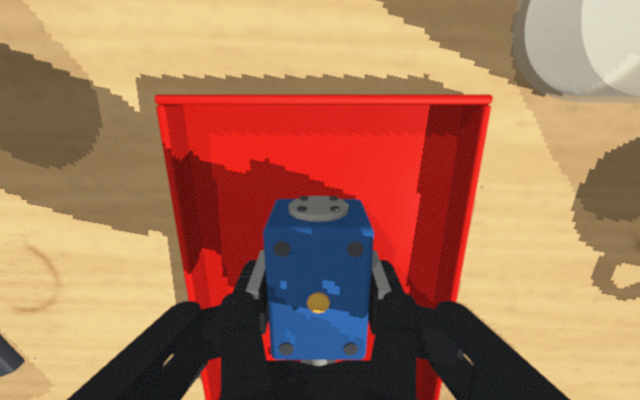

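Floor contact at -0.0253, where -0.025 was expected, with the unit inside the walls. Releasing and retreating for a final look.

```bash
python3 - <<'E'
from h import *
move_gripper(.07);p=arm.get_obs()['eef_pos']
arm.servo_line([p[0],p[1],.15],v=.15)
f=grab_frame('wrist');save(f,'q2')
arm.move_pose([.5,-.25,.28],down(-np.pi/2+.3))
st();o=arm.get_obs();f=grab_frame('wrist');save(f,'q3')
for nm,z in(('unit_1_center',.027),('cradle_seat',.03),('reject_tray_in',.004),('screwdriver',.003),('primer_jar',0),('solder_reel',0)):
    for r in place_of(nm,f): print(nm,np.round(r['pixel'],1),round(r['conf'],2),np.round(px2w(f,r['pixel'],z,o),4))
t=grab_frame('top');save(t,'t3')
E
```

```text
t 40.93 p [ 0.5002 -0.2499  0.2789] F [-0.1  0.8  0.2] op 0.0703
unit_1_center [160.5  36.2] 0.72 [ 0.5897 -0.013   0.027 ]
screwdriver [130.4 178.8] 0.88 [0.3777 0.0174 0.003 ]
```

View pics/q3.png

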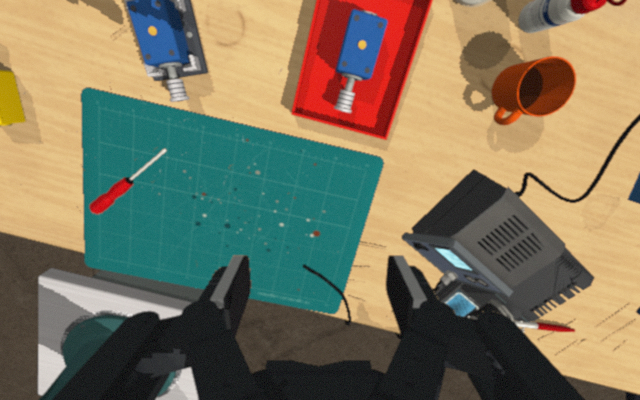

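View pics/q2.png

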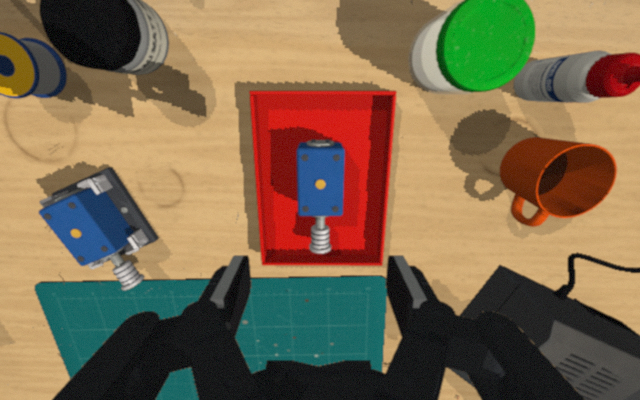

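B stands upright in the middle of the tray (dot at (320,184) in q2). A is in the cradle, and the screwdriver, jar and reel are where they were. Handing in.

```bash
python3 -c "
from h import *
arm.sign_off()"
```

```text
the job is handed in; nothing more can be done
```

I tested one blue unit in the cradle and found it sound. It stays there, and the other unit, worn by elimination, now stands upright in the red tray. I handed the job in shortly after 41 s of the 67 s; no verdict is reported.

- **First grasp missed:** the fingers closed on nothing above the unit. A guarded touch on the desk showed the shut fingertips at a reported z of -0.037 instead of 0, so they sit about 37 mm behind the stated TCP. I corrected for that, and both later grasps held at a 45 mm opening.
- **Seating:** the first unit met the cradle floor at the expected height. I let go before taking the hub.
- **Feel test:** the shaft reached a hard stop at about 4 mm, with the pull rising to 19 N. Pushing home took 6.5 mm of travel in all. I read that as 4 mm of stroke plus roughly 3 mm of the unit's play in the cradle. I did not feel the second unit's shaft.
- **Last checks:** in the final pictures the second unit is near the tray's middle and the first is in the cradle. Its measured centre is within about 3 mm of the seat, and the arm is clear.
- **Bystanders:** the screwdriver was re-measured within about 7 mm of its start, within camera error. I only saw the jar and reel standing in place in a picture; the final detections did not report them.

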